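Close a storage tin with the lever press

ROBOT

A 7-joint arm with a two-finger parallel gripper is mounted at the origin on a cart in front of the work surface, level with it; the furniture and walls round the work are solid. World frame = base frame: x ahead of the robot, y to its left, z up, the work surface at z = 0. Lengths are in m, angles in rad, forces in N, time in s.
With the tool pointing down it reaches from about 0.375 to 0.925 m from the base axis. Payload 3.1 kg.
Tool frame: the origin (TCP) lies between the finger pads; the fingertips stand 19 mm ahead of it and the grasp point (between the pads) is the TCP; z points along the fingers, y is the direction in which the jaws open and shut (so a half turn about z gives the same grasp; the last joint's range is limited). The gripper opens to 85 mm and grips with 20 to 120 N. Pads are 22 mm wide; open, the fingers measure 114 mm over their backs; the gripper's body (76 mm by 85 mm) begins 54 mm behind the grasp point. The pads swing forward as they close: fully open they stand 13 mm farther back than shut.
Start: joints at [1.116, 0.383, 0.044, 1.598, -0.018, 1.161, -0.05], TCP at [0.227, -0.609, 0.25] pointing down, gripper open.
Joint ranges: [-2.61, 2.61], [-0.41, 2.15], [-1.48, 1.57], [0, 2.5], [-1.57, 4.71], [0.05, 1.97], [-2.85, 2.85]. Speed limits (rad/s): [2.79, 2.79, 3.14, 3.14, 3.14, 3.14, 3.14].

INTERFACE

Orientations are given as a unit quaternion [x, y, z, w].
In Python, from bench import move_ptp, movel, move_j, move_gripper, pause, inverse_kinematics, read_camera, camera_params, MotionError, sign_off, look_for, tip_of, read_time_s, read_qpos, read_joint_vel, read_effort, read_eef_pos, read_tcp_rot, read_ft_force, read_ft_torque, read_finger_gap gives the robot as it stands. Calls block until the motion is done:
- move_ptp(position, orientation): joint-space move of the TCP to a pose.
- movel(position, orientation=None, speed=0.15): straight line of the TCP; orientation=None keeps the orientation; speed is the mean speed in m/s.
- move_j(angles): joint-space move.
- move_gripper(opening, effort=None): finger opening in m; effort is the grip in N (None keeps the last); returns when the fingers have stopped.
- pause(seconds).
- inverse_kinematics(position, orientation): joint angles nearest the present ones, or None.
- read_camera(name): name is "side" or "top" or "wrist"; returns the picture (480x640x3 uint8, red, green, blue); there is no depth.
- camera_params(name): a dict with "K" (3x3 intrinsics, pixels), "camera_from_world" (4x4, takes a point from world to camera coordinates). Camera axes: x right, y down, z forward; pixel columns grow to the right and rows downward; lengths in m; the calibration is good to about 2 mm. The wrist camera is an equidistant fisheye: a pixel r from the principal point sees the ray r / f radians off the axis. A picture is of the moment at which its call begins: read the wrist's pose just before it. camera_params takes no time and is no camera call; for the wrist camera it gives the pose at the moment of the call.
A pose or a line that the arm cannot do raises MotionError and nothing moves.
- sign_off(): hands the job in, once; it reports no verdict.
Trained networks look in the newest picture that a camera, given by its name, has taken for a name from the list of things; names that differ only in an ending like _2 or _b are one class to them, and where a whole thing is asked for, a point or a joint stands for the part that bears it (a point fixed in the world has none). Each returns a list of dicts, best first, with "confidence" (0 to 1); they miss things now and then, are a little off and sometimes report something else, mostly with a low value. They report only what shows in the picture. A call takes as long as a camera call. They do not tell look-alikes from the thing itself.
- look_for(camera, name): "at" ([column, row] in pixels, amid what is visible of it).
- tip_of(camera, name): "at" ([column, row] in pixels: a listed point, or the origin of a listed thing).
Readings, each from a call of its own:
- read_time_s(): time.
- read_qpos(): joint angles.
- read_joint_vel(): joint speeds.
- read_effort(): joint torques, N m.
- read_eef_pos(): TCP position.
- read_tcp_rot(): TCP orientation.
- read_ft_force(): force on the tool from outside, world axes, zero at the start.
- read_ft_torque(): the same for the moment, N m.
- read_finger_gap(): finger opening in m.
Only numpy, scipy, OpenCV 4.12 (cv2) and the standard library are available. Lean on these libraries where they do the work, as an engineer would, in place of code of your own. Each camera call takes 0.05 s, during which the arm holds its last target. There are 200 camera calls.

TASK

Stand the open tin in the locating ring of the hand press and lay its lid squarely on the rim. Then swing the press's lever down to its stop so that the lid snaps fully home, and let the lever return all the way up; leave the closed tin standing in the ring and do not disturb the two tins that are already closed.

Things in the scene. Friction and masses are not known exactly. Their poses are not given: they have to be found in the camera images.
- press: fixed hand-lever press: grey base plate 232 x 104 mm, 14 mm thick. Origin on the worktop under the centre of the locating ring; its +x axis runs along the base towards the hinge bracket (105 mm tall, 135 mm from the ring's centre), z up. +y is the side to which the lever's grip sticks out
- press_nest (a point): centre of the locating ring's floor, 14 mm above the worktop: the place of the tin. The ring is 5 mm high, 55 mm inside and 66 mm outside diameter
- lever_hinge (a point): centre of the lever's hinge, 88.5 mm above the worktop; the hinge axis is level, along the press's y
- lever_grip (a point): middle of the lever's black grip, a level round bar 17 mm thick and 70 mm long, parallel to the hinge axis at the free end of the lever, 225 mm from the hinge axis and 53 mm to the side of the lever arm. Raised, it stands about 306 mm above the worktop; at the stop, level with the hinge (88.5 mm). It moves with the lever
- lever (a joint): swing of the lever in rad: 0 raised (arm 75 degrees above level, leaning slightly towards the ring), 1.309 at its lower stop (arm level, its round pad pressing the lid home). A spring returns it to 0; at the grip it takes about 4 N to swing and up to about 15 N to snap the lid
- tin: open steel tin, round, 50 mm diameter, 50 mm tall, rim slightly tapered, with four small sprung snap beads sticking out 2.7 mm just below the rim (7 mm under it). Origin at the centre of its underside, z up along its axis
- lid: dark steel snap lid, round, flat on top, 57 mm outside diameter, 12.5 mm tall, lying open side down. Skirt 10 mm deep, 53 mm inside diameter, fits outside the tin's rim. Origin at the centre of its lower edge, z up. Laid loosely on the tin its origin is about 45 mm above the tin's origin (it rests on the beads); fully home it is 40 mm above
- closed_tin0: a tin that is closed already, with lid 57 mm diameter, 52.5 mm tall; to be left alone. Origin at the centre of its underside
- closed_tin1: another closed tin, the same; to be left alone. Origin at the centre of its underside
Things that resemble listed ones, but are neither listed nor needed, are in the scene too. What is shaped like the tin but orange is not meant.

How it is judged:
By the outcome, as a careful person would: the job done as asked, in the order asked, and still so for the second after the job is handed in, with the robot touching nothing.
It also fails if it takes over 70 s, if anything falls off the work surface, if the arm or the gripper's body presses on something with over 40 N, if the wrist force passes 120 N, or if a joint passes its speed limit or range.

## Working session

There is one attempt and no reset: what is moved stays moved. The work goes in short steps, each a Python script; the robot and the scene stay as the last script left them, time stands still between calls to the robot, and variables do not carry over. Pictures are saved under pics/ and viewed, about 8 in all and at most 12, crops included, and the job is handed in when it is done.

```bash
mkdir -p pics; ls; python3 - <<'E'
from bench import *
import cv2,numpy as np
ims=[]
for c in ["top","side"]:
    im=read_camera(c); cv2.imwrite(f"pics/{c}0.png",im[:,:,::-1])
    p=camera_params(c); print(c,p["K"].tolist() if hasattr(p["K"],'tolist') else p["K"]); print(np.round(p["camera_from_world"],4).tolist())
    for n in ["press_nest","lever_hinge","lever_grip","tin","lid","closed_tin0","press"]:
        print(c,n,[(np.round(d["at"]).tolist(),round(d["confidence"],2)) for d in tip_of(c,n)][:5])
print(read_time_s(),read_tcp_rot(),read_eef_pos())
E
```

```text
pics
top [[469.4599263954135, 0.0, 328.14752504854516], [0.0, 469.4599263954135, 238.14066051509792], [0.0, 0.0, 1.0]]
[[0.0155, -0.9997, -0.0167, -0.0277], [-0.9914, -0.0132, -0.1301, 0.5121], [0.1298, 0.0185, -0.9914, 1.389], [0.0, 0.0, 0.0, 1.0]]
top press_nest [([280.0, 238.0], 0.57)]
top lever_hinge []
top lever_grip [([226.0, 238.0], 0.75), ([440.0, 251.0], 0.65)]
top tin [([389.0, 286.0], 0.81), ([391.0, 250.0], 0.61), ([333.0, 243.0], 0.52), ([361.0, 257.0], 0.47)]
top lid [([442.0, 249.0], 0.72), ([278.0, 240.0], 0.43)]
top closed_tin0 [([391.0, 209.0], 0.84), ([415.0, 209.0], 0.66)]
top press [([277.0, 239.0], 0.92)]
side [[569.5424637619308, 0.0, 320.93145767040295], [0.0, 569.5424637619308, 244.93069473875838], [0.0, 0.0, 1.0]]
[[0.9993, 0.0384, -0.0006, -0.5078], [0.024, -0.6376, -0.77, 0.1286], [-0.03, 0.7694, -0.6381, 1.5956], [0.0, 0.0, 0.0, 1.0]]
side press_nest [([323.0, 258.0], 0.76)]
side lever_hinge [([330.0, 208.0], 0.58)]
side lever_grip [([309.0, 158.0], 0.92)]
side tin [([356.0, 354.0], 0.71), ([314.0, 304.0], 0.62), ([262.0, 350.0], 0.59), ([300.0, 324.0], 0.56), ([309.0, 161.0], 0.41)]
side lid [([299.0, 414.0], 0.89)]
side closed_tin0 [([358.0, 385.0], 0.59), ([357.0, 357.0], 0.56)]
side press [([323.0, 265.0], 0.71)]
0.8 [9.84124619e-01 1.77478825e-01 2.25245925e-05 9.86831647e-06] [ 0.22705097 -0.60906609  0.25030178]
```

```bash
python3 - <<'E'
import cv2
a=cv2.imread("pics/top0.png")[150:350,190:490]; cv2.imwrite("pics/v1.png",cv2.resize(a,None,fx=2.66,fy=2.66,interpolation=cv2.INTER_CUBIC))
a=cv2.imread("pics/side0.png")[120:450,180:480]; cv2.imwrite("pics/v2.png",cv2.resize(a,None,fx=1.8,fy=1.8,interpolation=cv2.INTER_CUBIC))
E
```

```text
(no output)
```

View pics/v1.png

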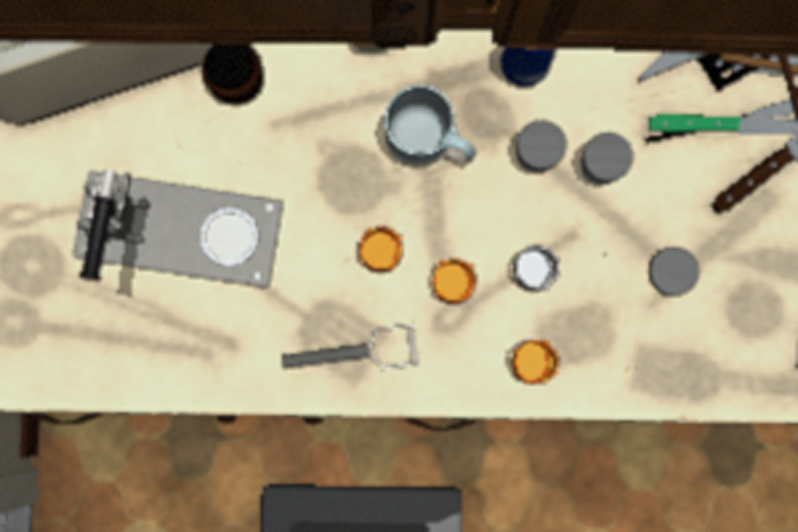

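View pics/v2.png

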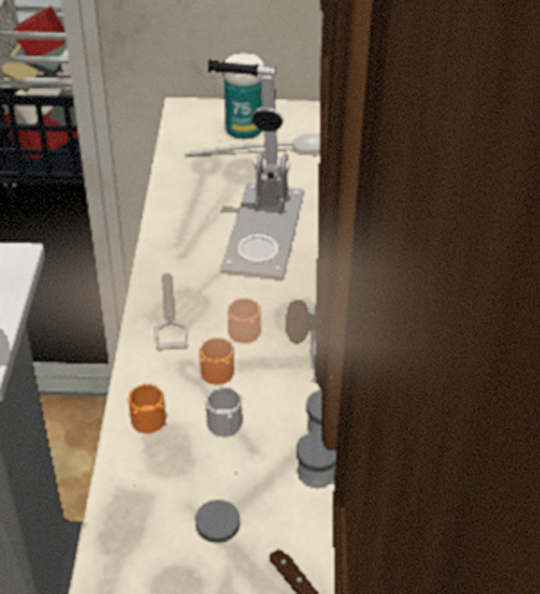

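Silver tin (top image px (391,251)) is the only steel, open one. The orange ones at (333,243), (360,256) and (391,286) are decoys. The lid is at (443,252), flat on the table. The closed tins are at (393,205) and (418,209). The press ring is at (276,239), with the hinge to the left (world +y) and the grip towards the robot.

```bash
cat > h.py <<'E'
from bench import *
import numpy as np, cv2
from scipy.spatial.transform import Rotation as R
def ray(cam,uv,P=None):
    P=P or camera_params(cam); K=np.array(P["K"]); T=np.array(P["camera_from_world"])
    x=(uv[0]-K[0,2])/K[0,0]; y=(uv[1]-K[1,2])/K[1,1]
    if cam=="wrist":
        r=np.hypot(x,y); d=np.array([np.sin(r)*x/max(r,1e-9),np.sin(r)*y/max(r,1e-9),np.cos(r)])
    else: d=np.array([x,y,1.])
    return -T[:3,:3].T@T[:3,3], T[:3,:3].T@d
def pix2w(cam,uv,z,P=None):
    c,d=ray(cam,uv,P); return c+d*(z-c[2])/d[2]
def proj(cam,p,P=None):
    P=P or camera_params(cam); K=np.array(P["K"]); T=np.array(P["camera_from_world"])
    q=T[:3,:3]@np.asarray(p)+T[:3,3]
    if cam=="wrist":
        r=np.arctan2(np.hypot(q[0],q[1]),q[2]); n=q[:2]/max(np.hypot(q[0],q[1]),1e-9)*r
    else: n=q[:2]/q[2]
    return K[:2,:2]@n+K[:2,2]
def ori(yaw,tilt=0):
    """tool down, jaw axis along [cos yaw, sin yaw]; tilt about the jaw axis"""
    y=np.array([np.cos(yaw),np.sin(yaw),0]); z=np.array([0,0,-1.]); x=np.cross(y,z)
    return (R.from_rotvec(tilt*y)*R.from_matrix(np.c_[x,y,z])).as_quat()
E
python3 - <<'E'
from h import *
f=lambda u,v:(190+(u+.5)/2.66-.5,150+(v+.5)/2.66-.5)
g=lambda u,v:(180+(u+.5)/1.8-.5,120+(v+.5)/1.8-.5)
for n,p,z in [("tin rim",f(535,268),.05),("lid",f(674,271),.0125),("c0",f(541,146),.0525),("c1",f(606,158),.0525),("ring",f(230,237),.019),
 ("cornerA",f(282,203),.014),("B",f(267,288),.014),("C",f(88,171),.014),("D",f(75,260),.014),("orL",f(380,250),.05),("orM",f(453,282),.05),("orB",f(533,362),.05),("mug",f(418,125),.08),("grip-near",f(92,277),.306),("grip-far",f(103,200),.306),("cab",f(400,40),.4)]:
    print(n,np.round(pix2w("top",p,z)[:2],4))
for n,p,z in [("tin rim",g(224,398),.05),("lid",g(218,519),.0125),("ring",g(258,248),.019),("orM",g(217,348),.05),("gripL",g(209,66),.306),("gripR",g(256,71),.306)]:
    print("side",n,np.round(pix2w("side",p,z)[:2],4))
E
```

```text
tin rim [ 0.4759 -0.2077]
lid [ 0.4786 -0.3711]
c0 [ 0.6144 -0.2145]
c1 [ 0.6015 -0.2877]
ring [0.5102 0.1393]
cornerA [0.5514 0.0807]
B [0.4523 0.0956]
C [0.5863 0.3082]
D [0.4817 0.3187]
orL [ 0.4938 -0.034 ]
orM [ 0.4589 -0.1162]
orB [ 0.3711 -0.2053]
mug [ 0.6309 -0.0746]
grip-near [0.4348 0.2276]
grip-far [0.5064 0.2206]
cab [ 0.6342 -0.0518]
side tin rim [ 0.4754 -0.2079]
side lid [ 0.4772 -0.3733]
side ring [0.5092 0.1397]
side orM [ 0.4597 -0.1156]
side gripL [0.4307 0.2295]
side gripR [0.5029 0.2176]
```

```bash
cat >> h.py <<'E'
A=np.radians(8.5); U=np.array([np.sin(A),np.cos(A),0]); V=np.array([-np.cos(A),np.sin(A),0])
YAW=-A; TILT=None
TIN=np.array([.4757,-.2078,0]); LID=np.array([.4779,-.3722,0]); RING=np.array([.5097,.1395,0])
def snap(cam,name):
    P=camera_params(cam); im=read_camera(cam); cv2.imwrite(f"pics/{name}.png",im[:,:,::-1]); return im,P
E
python3 - <<'E'
from h import *
for t in (.3,-.3):
    q=ori(YAW,t); print("tool z",t,np.round(R.from_quat(q).as_matrix()[:,2],2))
for t in (0,.3,-.3):
  for y in (YAW,YAW+np.pi):
    q=ori(y,t)
    for n,p in [("tin",TIN+[0,0,.03]),("tinup",TIN+[0,0,.2]),("lid",LID+[0,0,.022]),("nest",RING+[0,0,.044]),("nestup",RING+[0,0,.25])]:
        s=inverse_kinematics(p,q); print(round(t,1),round(y,2),n,None if s is None else np.round(s,2))
for y in (YAW+np.pi/2,YAW-np.pi/2):
    for th in (75,40,0):
        c,s=np.cos(np.radians(th)),np.sin(np.radians(th))
        p=RING+U*(.135-.225*c)+V*.06+[0,0,.0885+.225*s]
        j=inverse_kinematics(p,ori(y)); print("grip",round(y,2),th,np.round(p,3),None if j is None else np.round(j,2))
E
```

```text
tool z 0.3 [ 0.04  0.29 -0.96]
tool z -0.3 [-0.04 -0.29 -0.96]
0 -0.15 tin [ 0.66  0.49 -0.38  2.03  0.28  0.67 -0.05]
0 -0.15 tinup [ 0.69  0.22 -0.4   1.94  0.1   1.    0.1 ]
0 -0.15 lid [ 0.78  0.6  -0.23  1.83  0.2   0.73  0.29]
0 -0.15 nest [ 0.36  0.61 -0.84  1.99  0.62  0.82 -0.98]
0 -0.15 nestup [ 0.49  0.28 -0.94  1.85  0.25  1.13 -0.7 ]
0 2.99 tin [-0.66  1.14  1.36  2.09 -1.28  1.19 -1.96]
0 2.99 tinup [-0.76  0.57  1.39  2.   -0.63  1.12 -2.38]
0 2.99 lid [ 0.39  0.6   0.25  1.85 -0.21  0.72 -2.53]
0 2.99 nest [ 0.63  0.91 -1.25  1.98  1.01  1.08  1.9 ]
0 2.99 nestup [ 0.69  0.4  -1.23  1.85  0.41  1.18  2.32]
0.3 -0.15 tin [ 0.84  0.56 -0.41  1.96 -0.1   0.76  0.41]
0.3 -0.15 tinup [ 0.86  0.3  -0.42  1.88 -0.19  1.09  0.4 ]
0.3 -0.15 lid [ 0.94  0.7  -0.29  1.7  -0.08  0.92  0.61]
0.3 -0.15 nest [ 0.45  0.55 -0.73  2.07  0.14  0.55 -0.45]
0.3 -0.15 nestup [ 0.55  0.19 -0.79  1.94 -0.18  0.97 -0.28]
0.3 2.99 tin [-0.85  1.17  1.36  2.13 -1.14  0.94 -2.19]
0.3 2.99 tinup [-0.96  0.55  1.4   2.05 -0.31  0.93 -2.72]
0.3 2.99 lid [-0.49  1.26  1.36  1.98 -1.25  0.97 -1.91]
0
[... 476 characters left out ...]
-0.3 2.99 tinup [ 0.43  0.26  0.07  1.9  -0.34  1.11 -2.61]
-0.3 2.99 lid [ 0.58  0.68  0.19  1.72 -0.45  0.97 -2.26]
-0.3 2.99 nest [ 0.82  0.9  -1.25  2.05  0.86  0.78  2.14]
-0.3 2.99 nestup [ 0.89  0.33 -1.22  1.93  0.04  0.97  2.68]
grip 1.42 75 [0.462 0.224 0.306] [ 0.65  0.35 -1.38  1.81  0.36  1.28  0.6 ]
grip 1.42 40 [0.445 0.111 0.233] [ 0.61  0.12 -0.98  2.02  0.11  1.06  1.  ]
grip 1.42 0 [0.437 0.059 0.088] [ 0.65  0.39 -0.97  2.17  0.46  0.79  0.81]
grip -1.72 75 [0.462 0.224 0.306] [ 0.51  0.23 -1.15  1.82  0.22  1.24 -2.43]
grip -1.72 40 [0.445 0.111 0.233] [ 0.48  0.1  -0.84  2.03  0.08  1.05 -2.12]
grip -1.72 0 [0.437 0.059 0.088] [ 0.36  0.29 -0.64  2.18  0.26  0.74 -2.17]
```

```bash
python3 - <<'E'
from h import *
q=ori(YAW,.3)
move_ptp(TIN+[0,0,.17],q)
im,P=snap("wrist","w1")
print(proj("wrist",TIN+[0,0,.05],P),read_time_s(), read_eef_pos())
for n in ("tin","lid"):
    print(n,[(np.round(d["at"]).tolist(),round(d["confidence"],2),pix2w("wrist",d["at"],0,P).round(4)[:2]) for d in tip_of("wrist",n)][:4])
T=P["camera_from_world"]; print((-T[:3,:3].T@T[:3,3]).round(3),T[2,:3].round(2),P["K"][0][0])
E
```

```text
[311.40805583 291.59070571] 2.6 [ 0.47543166 -0.20995079  0.17014284]
tin [([188.0, 303.0], 0.87, array([ 0.3679, -0.2082])), ([273.0, 178.0], 0.66, array([ 0.4574, -0.1139])), ([314.0, 286.0], 0.62, array([ 0.4778, -0.2089])), ([305.0, 84.0], 0.59, array([ 0.4973, -0.0318]))]
lid []
[ 0.479 -0.18   0.308] [ 0.01  0.02 -1.  ] 371.64829954431775
```

View pics/w1.png

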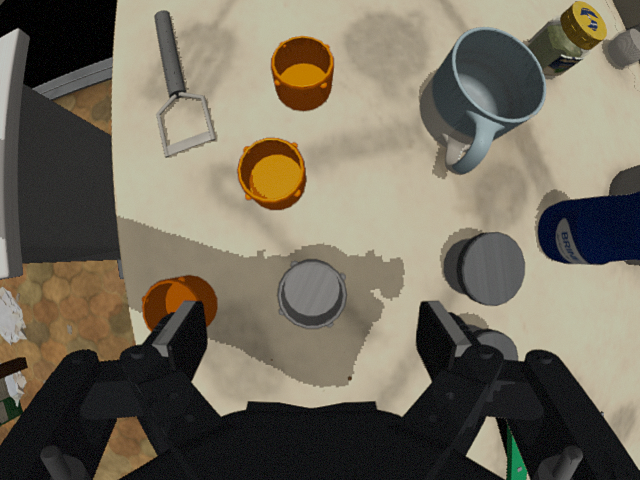

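```bash
python3 - <<'E'
import cv2
a=cv2.imread("pics/w1.png")[240:350,250:380]; cv2.imwrite("pics/v3.png",cv2.resize(a,None,fx=5,fy=5,interpolation=cv2.INTER_CUBIC))
E
```

```text
(no output)
```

View pics/v3.png

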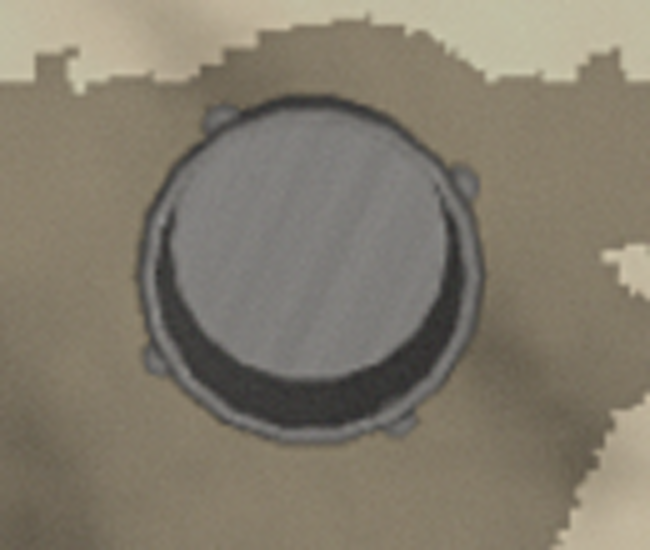

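Wrist view: the steel tin is at (312,293), as predicted. Its beads sit about 29° off the jaw axis, so I'll turn the grasp 16° to keep the pads between them.

```bash
python3 - <<'E'
from h import *
t=np.array([.476,-.2085,0]); q=ori(YAW-np.radians(16),.3)
move_gripper(.072,30)
move_ptp(t+[0,0,.11],q); pause(.1)
movel(t+[0,0,.031],q,.12); pause(.2); print(read_eef_pos(),read_ft_force())
print(move_gripper(.04,30),read_finger_gap())
movel(t+[0,0,.15],None,.2); print(read_finger_gap(),read_ft_force())
q=ori(YAW,.3)
move_ptp(RING+[0,0,.17]-.1*U,q); pause(.2)
im,P=snap("wrist","w2"); print(read_eef_pos(),read_time_s())
print("ring pred",proj("wrist",RING+[0,0,.019],P))
E
```

```text
[ 0.47673005 -0.20892615  0.03190127] [0.32597022 0.07728055 0.48889931]
False 0.04932931234952798
0.049283811789810894 [-0.10376851  0.57615132 -1.34230427]
[0.49518218 0.03856685 0.16975548] 6.75
ring pred [310.17653821 160.43374887]
```

View pics/w2.png

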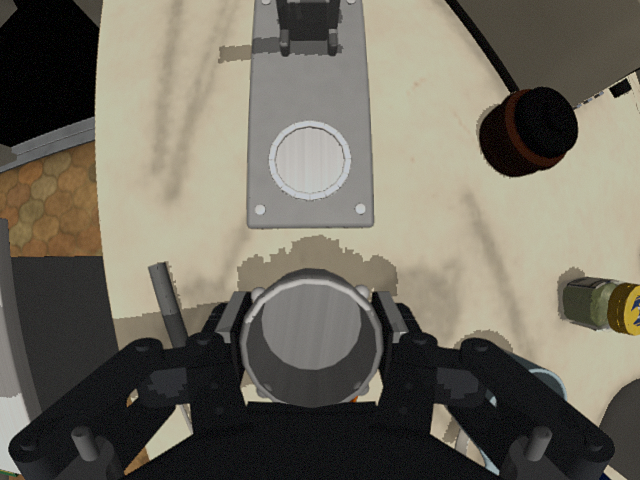

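```bash
python3 - <<'E'
from h import *
P=camera_params("wrist"); e=np.array(read_eef_pos()); print(e)
a=np.linspace(0,2*np.pi,90)
def ext(c,r):
    p=np.array([proj("wrist",c+r*np.array([np.cos(t),np.sin(t),0]),P) for t in a]); return p
p=ext(e+[0,0,.019],.025); print("rim",p.min(0),p.max(0))
r=ext(np.r_[RING[:2],.019],.033); print("ring",r.min(0),r.max(0)); ri=ext(np.r_[RING[:2],.019],.0275)
im=cv2.imread("pics/w2.png"); im=cv2.resize(im,None,fx=3,fy=3,interpolation=cv2.INTER_CUBIC)
for k in (p,r,ri): cv2.polylines(im,[np.round(k*3+1).astype(int)],True,(0,0,255),1)
cv2.imwrite("pics/v4.png",cv2.resize(im[330:1260,600:1290],None,fx=.64,fy=.64,interpolation=cv2.INTER_AREA))
E
```

```text
[0.49518218 0.03856685 0.16975548]
rim [237.01783371 268.55948348] [388.27379669 413.63677881]
ring [268.98102584 122.14953208] [351.79601797 201.96527249]
```

View pics/v4.png

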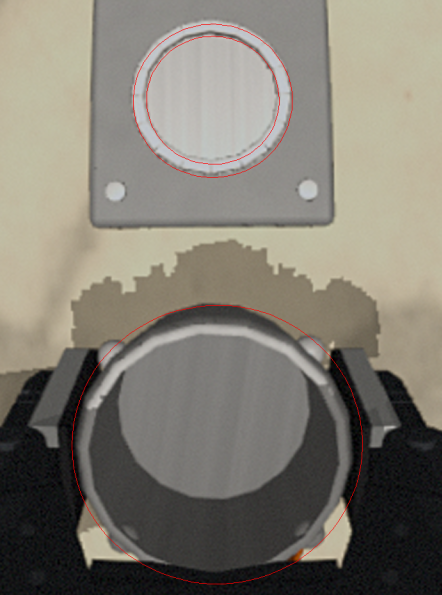

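```bash
python3 - <<'E'
from h import *
q=ori(YAW,.3); c=RING+.0013*U
move_ptp(c+[0,0,.11],q); pause(.15)
movel(c+[0,0,.058],q,.1); pause(.2); f0=np.array(read_ft_force()); print(read_eef_pos(),f0)
for z in (.054,.051,.049,.0475,.0465,.0457,.045):
    movel(c+[0,0,z],q,.04); pause(.05); f=np.array(read_ft_force())-f0; print(z,np.round(read_eef_pos(),4),f.round(1))
    if f[2]>4: break
print(read_time_s())
E
```

```text
[0.51063792 0.1409248  0.05881252] [-0.45834104 -0.27940054 -1.86049507]
0.054 [0.5097 0.1408 0.0539] [0.8 1.1 0.2]
0.051 [0.5097 0.1408 0.0508] [0.6 0.1 0.4]
0.049 [0.5098 0.1408 0.0489] [ 0.4 -0.1  0.1]
0.0475 [0.5099 0.1408 0.0475] [-0.6  0.3  0.4]
0.0465 [0.51   0.1409 0.0465] [0.8 0.3 0.2]
0.0457 [0.51   0.1409 0.0457] [0.4 0.7 0.1]
0.045 [0.51   0.1409 0.0457] [-1.8 -0.6  5.7]
10.4083
```

```bash
python3 - <<'E'
from h import *
q=ori(YAW,.3); c=RING+.0013*U
move_gripper(.072); pause(.1); 
movel(c+[0,0,.14],q,.2)
movel(c+[0,0,.17]-.1*U,q,.25); pause(.1)
im,P=snap("wrist","w3")
a=np.linspace(0,2*np.pi,90)
def ext(c,r): return np.array([proj("wrist",c+r*np.array([np.cos(t),np.sin(t),0]),P) for t in a])
im=cv2.resize(im[:,:,::-1],None,fx=4,fy=4,interpolation=cv2.INTER_CUBIC)
for k in (ext(np.r_[c[:2],.064],.025),ext(np.r_[c[:2],.019],.033)): cv2.polylines(im,[np.round(k*4+1).astype(int)],True,(0,0,255),1)
cv2.imwrite("pics/v5a.png",im[360:880,960:1520])
q=ori(YAW,.12)
move_ptp(LID+[0,0,.17],q); pause(.15)
im,P=snap("wrist","w4"); print(read_eef_pos(),read_time_s())
im=cv2.resize(im[:,:,::-1],None,fx=3,fy=3,interpolation=cv2.INTER_CUBIC)
k=ext(np.r_[LID[:2],.0125],.0285); cv2.polylines(im,[np.round(k*3+1).astype(int)],True,(0,0,255),1)
m=k.mean(0)*3; u,v=m.astype(int); im=im[v-260:v+260,u-120:u+120]
b=cv2.imread("pics/v5a.png"); cv2.imwrite("pics/v5.png",np.hstack([b,im[:b.shape[0]]]))
E
```

```text
[ 0.47876035 -0.37052103  0.17016088] 13.9333
```

View pics/v5.png

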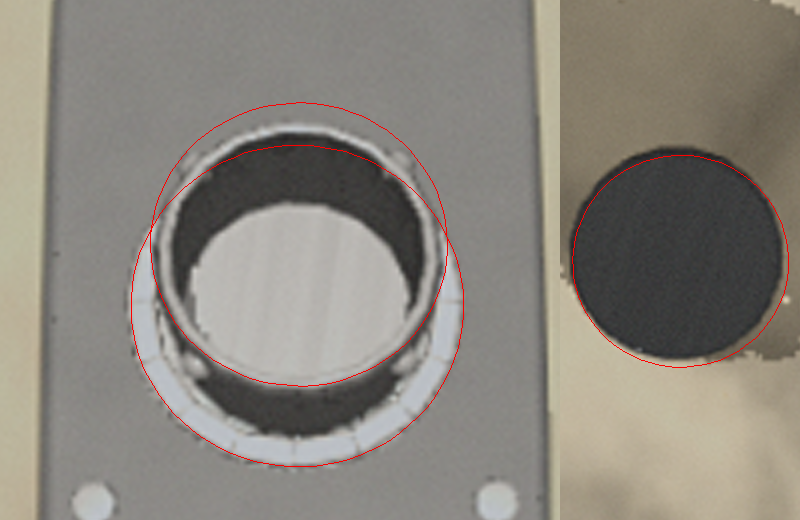

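```bash
python3 - <<'E'
from h import *
q=ori(YAW,.25); l=LID+.0015*U+.0008*V
move_gripper(.066,25)
move_ptp(l+[0,0,.06],q); pause(.15)
movel(l+[0,0,.03],q,.1); pause(.2); f0=np.array(read_ft_force()); print(read_eef_pos(),f0.round(1))
z=.03
while z>.012:
    z-=.0015; movel(l+[0,0,z],q,.03); pause(.03); f=np.array(read_ft_force())-f0
    if f[2]>3: break
e=np.array(read_eef_pos()); print("contact",z,e,f.round(1))
movel(np.r_[l[:2],e[2]+.003],q,.05); pause(.1)
move_gripper(.045,25); print(read_finger_gap(),np.array(read_ft_force()).round(1),read_eef_pos(),read_time_s())
E
```

```text
[ 0.47768154 -0.3708206   0.03033176] [-0.3 -0.8 -0.6]
contact 0.013499999999999988 [ 0.47762503 -0.37072974  0.01398464] [-1.   1.1  4.6]
0.05567405910334315 [ 0.3 -0.6  0.7] [ 0.47732501 -0.370709    0.01695612] 19.1917
```

```bash
python3 - <<'E'
from h import *
q=ori(YAW,.25); l=np.array(read_eef_pos())
movel(l+[0,0,.1],q,.2); print(read_finger_gap())
move_ptp(RING+[0,0,.17]-.1*U,q); pause(.25)
im,P=snap("wrist","w5"); e=np.array(read_eef_pos()); print(e,read_time_s())
a=np.linspace(0,2*np.pi,90)
def ext(c,r): return np.array([proj("wrist",c+r*np.array([np.cos(t),np.sin(t),0]),P) for t in a])
im=cv2.resize(im[:,:,::-1],None,fx=3,fy=3,interpolation=cv2.INTER_CUBIC)
T=RING-.0006*U
for k in (ext(np.r_[T[:2],.064],.0235),ext(e+[0,0,-.017+.0125],.0285)): cv2.polylines(im,[np.round(k*3+1).astype(int)],True,(0,0,255),1); print(k.min(0),k.max(0))
cv2.imwrite("pics/v6.png",cv2.resize(im[300:1350,600:1320],None,fx=.57,fy=.57,interpolation=cv2.INTER_AREA))
E
```

```text
0.055840147991550466
[0.49517923 0.03981119 0.16991133] 21.675
[275.40683868 105.19771527] [345.94391712 172.6116704 ]
[239.49073374 255.54584402] [384.56802527 394.94972922]
```

View pics/v6.png

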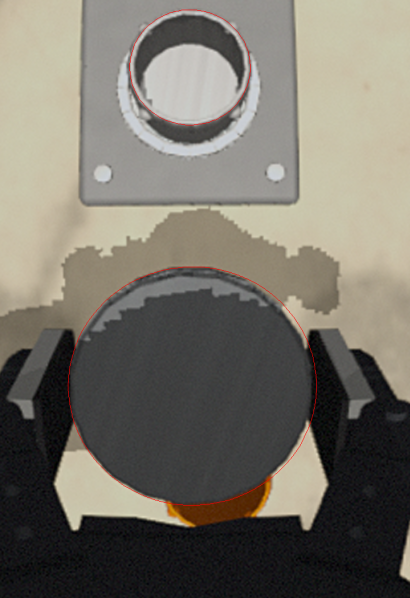

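```bash
python3 - <<'E'
from h import *
q=ori(YAW,.25); T=RING-.0006*U
move_ptp(T+[0,0,.12],q); pause(.1)
movel(T+[0,0,.088],q,.08); pause(.3); e=np.array(read_eef_pos()); d=T-e; d[2]=0
c=T+d*(np.linalg.norm(d)<.004); f0=np.array(read_ft_force()); print(e,T,f0.round(1))
z=.088
while z>.071:
    z-=.001; movel(c+[0,0,z],q,.03); pause(.03); f=np.array(read_ft_force())-f0
    if f[2]>3: break
print(z,read_eef_pos(),f.round(1),read_finger_gap(),read_time_s())
im,P=snap("wrist","w6"); im,P=snap("side","s6")
E
```

```text
[0.50999271 0.13901711 0.08844826] [0.50961131 0.13890659 0.        ] [ 0.   0.1 -0.2]
0.07399999999999998 [0.50982219 0.13913539 0.0745656 ] [-0.2 -1.   5.1] 0.05598449504278288 27.1167
```

```bash
python3 - <<'E'
from h import *
q=ori(YAW,.25); T=RING-.0006*U
move_gripper(.072)
movel(T+[0,0,.13],q,.2)
movel(T+[0,0,.17]-.1*U,q,.25); pause(.1)
im,P=snap("wrist","w7"); print(read_time_s()); s,_=snap("side","s7")
a=np.linspace(0,2*np.pi,90)
def ext(c,r): return np.array([proj("wrist",c+r*np.array([np.cos(t),np.sin(t),0]),P) for t in a])
im=cv2.resize(im[:,:,::-1],None,fx=4,fy=4,interpolation=cv2.INTER_CUBIC)
for k in (ext(np.r_[T[:2],.0715],.0285),): cv2.polylines(im,[np.round(k*4+1).astype(int)],True,(0,0,255),1)
s=cv2.resize(s[215:285,295:350,::-1],None,fx=7,fy=7,interpolation=cv2.INTER_CUBIC)[:490,:385]
w=im[330:820,1040:1440]; cv2.imwrite("pics/v7.png",np.hstack([w,s]))
E
```

```text
28.6917
```

View pics/v7.png

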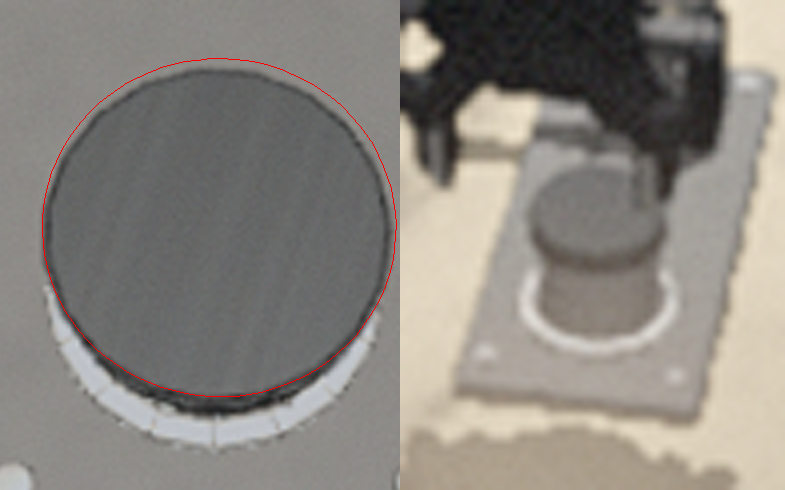

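```bash
cat >> h.py <<'E'
QG=ori(YAW+np.pi/2,0)
def bar(th,H=RING+.1355*U): # th: lever elevation, deg
    c,s=np.cos(np.radians(th)),np.sin(np.radians(th))
    return H-U*.225*c+V*.058+[0,0,.0885+.225*s]
E
python3 - <<'E'
from h import *
e=np.array(read_eef_pos()); movel(np.r_[e[:2],.3],None,.3)
move_gripper(.05,60)
move_ptp(bar(75)+[0,0,.08],QG); pause(.2); print(read_qpos().round(2) if hasattr(read_qpos(),'round') else read_qpos(),read_eef_pos(),bar(75))
im,P=snap("wrist","w8"); print(read_time_s())
im=im[:,:,::-1].copy()
for v in (.018,.053,.088):
    p=proj("wrist",bar(75)+V*(v-.058),P); print(p); cv2.circle(im,tuple(np.round(p).astype(int)),3,(0,0,255),-1)
cv2.imwrite("pics/v8.png",im)
E
```

```text
[ 0.38  0.11 -0.95  1.7   0.09  1.38  0.82] [0.46451705 0.22177128 0.38467397] [0.46375768 0.22448996 0.30583331]
30.7917
[315.05911162 323.90249644]
[314.98289742 270.46514155]
[314.83642368 210.78367143]
```

View pics/v8.png

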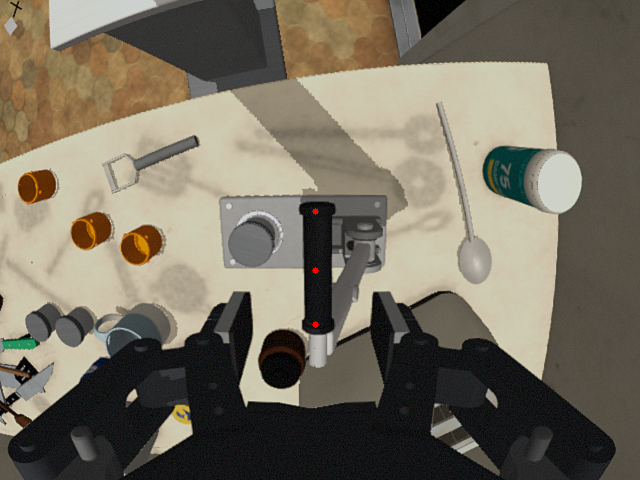

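The bar is where I predicted, between the jaws. Next I grip it and swing the lever.

```bash
python3 - <<'E'
from h import *
movel(bar(75),QG,.15); pause(.15); f0=np.array(read_ft_force())
move_gripper(.01,60); pause(.1); print("gap",read_finger_gap(),np.array(read_eef_pos())-bar(75),f0.round(1),np.array(read_ft_force()).round(1))
for th in np.linspace(75,0,11)[1:]:
    movel(bar(th),QG,.12)
    f=np.array(read_ft_force()); e=np.array(read_eef_pos())-bar(th)
    print(round(th,1),f.round(1),(e*1e3).round(1),round(read_finger_gap(),4))
    if np.linalg.norm(f)>60: break
print(read_time_s())
E
```

```text
gap 0.015056372635116623 [0.00038461 0.00055151 0.00079808] [0.1 0.1 0.5] [-0.3 -0.3  4.6]
67.5 [-0.7  1.2  5.3] [0.3 0.3 0.6] 0.0148
60.0 [1.4 3.4 0. ] [0.6 1.1 0.1] 0.0149
52.5 [ 3.7  3.7 -1.1] [ 0.5 -0.2 -0.3] 0.0152
45.0 [3.5 3.9 0.9] [ 0.6  0.2 -0.2] 0.0149
37.5 [3.9 5.5 1.1] [ 0.7  1.  -0.2] 0.0151
30.0 [3.9 5.3 1.1] [ 0.9  1.6 -0. ] 0.015
22.5 [3.2 5.5 2.5] [1.1 1.4 0. ] 0.0147
15.0 [3.6 5.5 3. ] [1.1 1.3 0. ] 0.0156
7.5 [3.4 4.7 4.2] [ 1.1  1.  -0. ] 0.0153
0.0 [2.4 4.4 2.4] [ 1.1  0.5 -0.1] 0.015
36.05
```

```bash
python3 - <<'E'
from h import *
for d in np.arange(.001,.011,.001):
    movel(bar(0)-[0,0,d],QG,.03); pause(.05); f=np.array(read_ft_force()); print(round(d,3),f.round(1),np.round(read_eef_pos(),4),round(read_finger_gap(),4))
    if f[2]>32: break
print(read_time_s())
s,_=snap("side","s9"); cv2.imwrite("pics/v9.png",cv2.resize(s[190:310,250:400,::-1],None,fx=5,fy=5,interpolation=cv2.INTER_CUBIC))
E
```

```text
0.001 [2.9 3.2 2.9] [0.4402 0.0601 0.0878] 0.015
0.002 [3.4 4.4 3.3] [0.4402 0.0601 0.0868] 0.0148
0.003 [3.7 4.  3.9] [0.4402 0.06   0.0858] 0.0149
0.004 [3.  4.  4.2] [0.4402 0.0601 0.0848] 0.015
0.005 [4.  3.4 4.4] [0.4402 0.0601 0.0838] 0.0152
0.006 [2.7 3.5 5.4] [0.4402 0.0601 0.0829] 0.0153
0.007 [-0.5  4.  14.2] [0.4402 0.06   0.0827] 0.0149
0.008 [-3.1  2.  21.5] [0.4402 0.06   0.0825] 0.015
0.009 [-5.5  1.7 29.7] [0.4402 0.0601 0.0824] 0.0152
0.01 [-9.3  1.2 39.2] [0.4403 0.06   0.0822] 0.0151
39.05
```

View pics/v9.png

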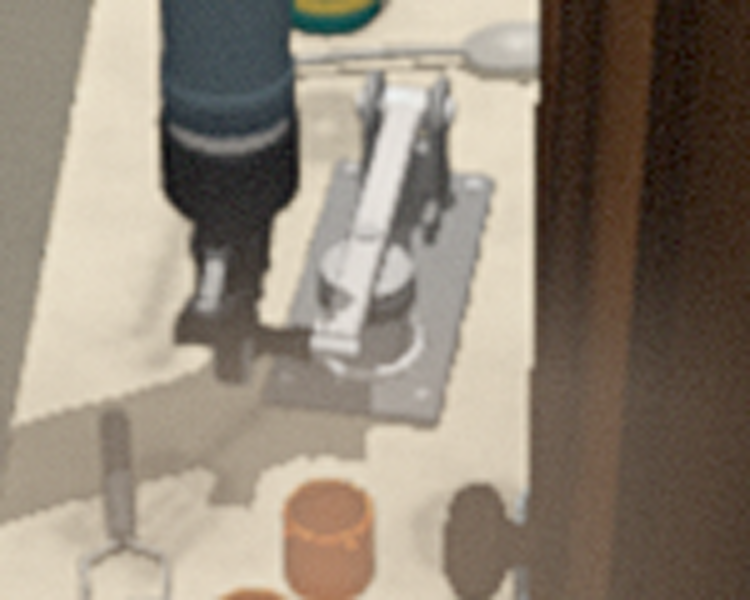

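```bash
python3 - <<'E'
from h import *
o=np.array([0,0,-.006])
for th in list(np.linspace(0,70,8))[1:]+[73,74.5]:
    movel(bar(th)+o,QG,.15)
    f=np.array(read_ft_force()); print(round(th,1),f.round(1),((np.array(read_eef_pos())-bar(th))*1e3).round(1))
    if np.linalg.norm(f)>50: break
im,P=snap("side","s10"); print(read_time_s())
print([(np.round(d["at"]).tolist(),round(d["confidence"],2)) for d in tip_of("side","lever_grip")],proj("side",bar(75)-.005*V))
E
```

```text
10.0 [3.8 3.7 3. ] [ 1.   0.2 -5.6]
20.0 [6.  2.9 1.3] [ 0.9 -0.8 -6.5]
30.0 [ 6.6 -0.6 -0.6] [ 0.5 -2.6 -7.3]
40.0 [ 4.3 -6.1  4.6] [-0.  -5.  -7.5]
50.0 [-1.2 -9.7 12.1] [-0.6 -8.3 -7.3]
60.0 [ -6.  -12.7  22.6] [-0.6 -8.2 -5.7]
70.0 [-7.3 -7.9 27.4] [-0.  -3.3 -3.6]
73 [-7.  -9.4 28.3] [-0.3 -4.5 -3.7]
74.5 [-6.3 -5.7 26.7] [-0.1 -2.6 -3.7]
42.5417
[([307.0, 162.0], 0.86), ([353.0, 386.0], 0.23)] [309.59408096 157.85227697]
```

```bash
python3 - <<'E'
from h import *
movel(bar(75),QG,.05); pause(.1); print(np.array(read_ft_force()).round(1))
move_gripper(.05); pause(.1); print(np.array(read_ft_force()).round(1))
movel(bar(75)+[0,0,.09],QG,.25); pause(.1)
w,P=snap("wrist","w11"); print([proj("wrist",bar(75)+V*(v-.058),P).round(0) for v in (.018,.053,.088)])
movel(bar(75)+[0,0,.12]-.16*U,QG,.3)
move_ptp(RING+[0,0,.17]-.1*U,ori(YAW,.25)); pause(.2)
im,P=snap("wrist","w12"); s,_=snap("side","s12"); print(read_time_s(),read_eef_pos())
a=np.linspace(0,2*np.pi,90); T=RING-.0006*U
im=cv2.resize(im[:,:,::-1],None,fx=4,fy=4,interpolation=cv2.INTER_CUBIC)
k=np.array([proj("wrist",np.r_[T[:2],.0665]+.0285*np.array([np.cos(t),np.sin(t),0]),P) for t in a]); cv2.polylines(im,[np.round(k*4+1).astype(int)],True,(0,0,255),1)
x=im[330:820,1040:1440]; s=cv2.resize(s[140:290,280:370,::-1],None,fx=3.25,fy=3.25,interpolation=cv2.INTER_CUBIC)
h=min(len(x),len(s)); cv2.imwrite("pics/v10.png",np.hstack([x[:h],s[:h]]))
cv2.imwrite("pics/v10b.png",w[:,:,::-1])
E
```

```text
[ 5.6  1.  -4.3]
[-0.2  0.2  0.3]
[array([311., 319.]), array([311., 267.]), array([311., 210.])]
46.4583 [0.49538633 0.04069763 0.17062851]
```

View pics/v10.png

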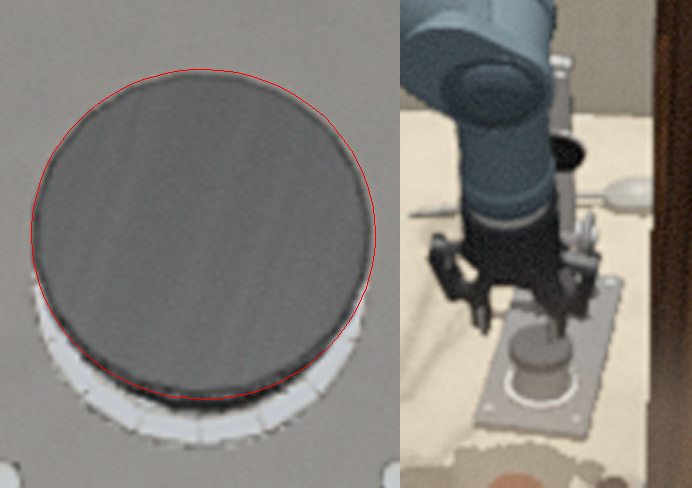

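```bash
python3 - <<'E'
from h import *
T=RING-.0006*U
move_gripper(0.0,20)
move_ptp(T+[0,0,.13],QG); pause(.1); movel(T+[0,0,.094],QG,.1); pause(.15); f0=np.array(read_ft_force())
z=.094
while z>.084:
    z-=.001; movel(T+[0,0,z],QG,.05); f=np.array(read_ft_force())-f0
    if f[2]>2: break
print(z,read_eef_pos(),f.round(1),read_finger_gap(),read_time_s())
movel(T+[0,0,.13],QG,.2)
E
```

```text
0.08499999999999999 [0.50977147 0.13900207 0.08553888] [-1.9 -0.3  5.4] 0.0001185832847123258 50.825
```

The probe touched the lid top at TCP z = 0.0855, so the lid top is at 66.5 mm, which is exactly home. I'll back off and check the lever.

```bash
python3 - <<'E'
from h import *
movel(RING+[0,0,.2]-.1*U,QG,.3)
move_ptp([.4,-.4,.3],ori(YAW,0)); pause(.2)
s,_=snap("side","s13"); t,_=snap("top","t13"); print(read_time_s())
a=cv2.imread("pics/side0.png")[120:290,260:380]; b=cv2.imread("pics/s13.png")[120:290,260:380]
print("lever region diff",cv2.absdiff(a[:90],b[:90]).mean())
x=cv2.resize(np.hstack([a,b]),None,fx=2,fy=2,interpolation=cv2.INTER_CUBIC); y=cv2.imread("pics/t13.png")[150:320,190:450]
y=cv2.resize(y,None,fx=1.2,fy=1.2); y=cv2.copyMakeBorder(y,0,x.shape[0]-y.shape[0],0,0,0); cv2.imwrite("pics/v11.png",np.hstack([x,y]))
E
```

```text
53.75
lever region diff 6.0314197530864195
```

```bash
python3 - <<'E'
import cv2
for f0,f1,rs in [("side0","s13",{"grip":(150,168,292,335),"arm":(168,225,312,345)}),("top0","t13",{"grip":(222,258,216,240),"closed0":(192,218,380,407),"closed1":(197,223,405,432)})]:
    A=cv2.imread(f"pics/{f0}.png");B=cv2.imread(f"pics/{f1}.png")
    for n,(r0,r1,c0,c1) in rs.items():
        m=cv2.matchTemplate(B[r0-8:r1+8,c0-8:c1+8],A[r0:r1,c0:c1],cv2.TM_CCOEFF_NORMED); _,v,_,p=cv2.minMaxLoc(m); print(n,round(v,3),"shift",p[0]-8,p[1]-8)
from bench import *
print([(d["at"],round(d["confidence"],2)) for d in tip_of("side","lever_grip")][:1],read_time_s())
E
```

```text
grip 0.998 shift 0 0
arm 0.998 shift 0 0
grip 1.0 shift 0 0
closed0 1.0 shift 0 0
closed1 1.0 shift 0 0
[([308.7, 158.1], 0.95)] 53.8
```

```bash
python3 -c "
from bench import *
print(sign_off(),read_time_s())"
```

```text
the job is handed in; nothing more can be done
the job is handed in; nothing more can be done
```

The tin stands closed in the press ring, the lever is back up, and I handed the job in at about 54 s. I placed the steel tin in the ring, laid its lid level on the rim, swung the lever down to its stop and brought it back up in the gripper before releasing it.

- **Lid:** A touch with the closed fingertips found its top at 66.5 mm above the worktop. That is the fully home height; a loose lid would be at 71.5 mm.
- **Lever and closed tins:** Both the lever and its grip, and the two closed tins, match the first pictures with no shift. The picture viewer had reached its limit, so I checked this by image matching, not by eye.
- **Less clean points:**
  - I never saw the snap itself in the force readings.
  - The stop came about 6 mm lower at the tool than I calculated, where the force rose to 39 N.
  - On the way back up, my path offset was a few millimetres off and put about 29 N on the grip until I corrected it.
  - The tin sits about 2 mm off the ring's centre, within the ring's clearance.

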